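Weigh the red-capped vial from the slanted rack

TASK

Take the red-capped amber vial out of the crowded slanted rack, reaching in through the gap beside it and drawing it straight out of its place, and stand it upright near the middle of the balance pan. Set it down gently and let go of it there, without dropping it, and leave the other vials in their places and the glassware and bottle on the bench where they stand.

Things in the scene. Friction and masses are not known exactly. Their poses are not given: they have to be found in the camera images.
- vial_red: The sample: amber glass vial with the only RED cap in the rack. Glass 28 mm diameter up to 80 mm, cap 24 mm diameter from 84 to 98 mm (the top); 40 to 85 g. Origin: centre of its underside; +z up its own axis to the cap. It starts in the rack's far, higher row. The places left and right of it (rack y) are empty: next vial there 76 mm off centre to centre, or the rack's end. A vial stands 38 mm in front.
- rack: Fixed slanted rack, white grids, blue ends, 244 mm wide (y): 2 rows along y of 6 square openings, 32 mm, pitch 38 mm. Origin: on the bench under its middle; x away from its front, z up. Vials lean 30 degrees to its front: axis (-0.5, 0, 0.866) in its frame, 2 mm play. They stick out 59 mm along the axis above the upper grid; the vial is free once drawn 40 mm along it. Far row 19 mm higher than the near.
- balance: fixed top-pan laboratory balance, white housing 275 mm (x, front to rear) by 190 mm (y), grey sloped display panel along its front (-x), up to 75 mm high there. Origin: on the bench under its middle.
- pan: the balance's round steel weighing pan, 130 mm diameter, level, fixed. Origin: centre of its TOP face, 80 mm above the bench and 45 mm behind the balance's middle (balance +x). Nothing on the balance stands higher than the pan.
- wash_bottle: bystander, loose: white squeeze bottle, red cap, bent spout, 70 mm diameter, 195 mm tall. Origin: centre of its underside.
- flask: bystander, loose: small conical glass flask, 68 mm diameter foot, 105 mm tall. Origin: centre of its underside.
- beaker: bystander, loose: glass beaker, 68 mm diameter, 92 mm tall. Origin: centre of its underside.
- hotplate: bystander, fixed: blue hotplate stirrer 255 by 165 mm, with a glass beaker on its plate reaching 218 mm above the bench. Origin: on the bench under its middle.
- vial_a: neighbour: amber vial of the same shape as the sample but with a WHITE cap, loose, in the upper row, standing directly beside another white-capped vial; origin and axis as for the sample.
- vial_b: neighbour: amber vial of the same shape as the sample but with a WHITE cap, loose, in the upper row, standing directly beside another white-capped vial; origin and axis as for the sample.
- vial_c: neighbour: amber vial of the same shape as the sample but with a WHITE cap, loose, in the upper row, standing directly beside another white-capped vial; origin and axis as for the sample.
- vial_d: neighbour: amber vial of the same shape as the sample but with a WHITE cap, loose, in the lower row; origin and axis as for the sample.
- vial_e: neighbour: amber vial of the same shape as the sample but with a WHITE cap, loose, in the lower row; origin and axis as for the sample.
- vial_f: neighbour: amber vial of the same shape as the sample but with a WHITE cap, loose, in the lower row; origin and axis as for the sample.
- vial_g: neighbour: amber vial of the same shape as the sample but with a WHITE cap, loose, in the lower row; origin and axis as for the sample.
- vial_h: neighbour: amber vial of the same shape as the sample but with a WHITE cap, loose, in the lower row; origin and axis as for the sample.
- vial_i: neighbour: amber vial of the same shape as the sample but with a WHITE cap, loose, in the lower row; origin and axis as for the sample.
Not all that is in view belongs to the job. Leave any purple, turquoise or yellow look-alike of the vial_red alone.

How it is judged:
At the end, for the whole second after the job is handed in: The red-capped vial stands on the balance pan, cap up within 5 degrees of upright, its foot within 35 mm of the pan's centre, at rest, bearing on the pan and released; every other vial is still in its place (within 15 mm) and the wash bottle, flask and beaker are where they were (within 20 mm) (horizontal distance between vial_red and pan below 0.035 m and angle between vial_red's own z axis and vertical below 0.08 rad and contact force between vial_red and pan above 0.15 N and z of vial_red in the frame of pan below 0.006 m and linear speed of vial_red below 0.02 m/s and contact force between the fingers and vial_red below 0.05 N and distance of each of vial_a, vial_b, vial_c, vial_d, vial_e, vial_f, vial_g, vial_h, vial_i from where it was at the start of the episode below 0.015 m and distance of each of wash_bottle, flask, beaker from where it was at the start of the episode below 0.02 m); the robot touches nothing.
It fails at once if another vial is pulled out or moved more than 15 mm (distance of any of vial_a, vial_b, vial_c, vial_d, vial_e, vial_f, vial_g, vial_h, vial_i from where it was at the start of the episode above 0.015 m).
It fails at once if the wash bottle, flask or beaker is moved more than 20 mm (distance of any of wash_bottle, flask, beaker from where it was at the start of the episode above 0.02 m).
It fails at once if the vial is dropped (falls free of the fingers faster than 0.5 m/s, a fall of about 13 mm) (linear speed of vial_red above 0.5 m/s and contact force between the fingers and vial_red below 0.02 N).
It fails at once if the pan is pressed with more than 35 N (contact force between pan and anything else above 35 N).
It also fails if it takes over 40 s, if anything falls off the work surface, if the arm or the gripper's body presses on something with over 40 N, if the wrist force passes 120 N, or if a joint passes its speed limit or range.

ROBOT

A 6-joint arm with a two-finger parallel gripper is mounted at the origin on the work surface. World frame = base frame: x ahead of the robot, y to its left, z up, the work surface at z = 0. Lengths are in m, angles in rad, forces in N, time in s.
With the tool pointing down it reaches from about 0.35 to 0.975 m from the base axis. Payload 4.9 kg.
Tool frame: the origin (TCP) lies midway between the tips of the shut fingers; the grasp point (between the pads) lies 19 mm behind it; z points along the fingers, y is the line along which they close (so a half turn about z gives the same grasp; the last joint's range is limited). The gripper opens to 85 mm and grips with 20 to 120 N. Pads are 22 mm wide; open, the fingers measure 114 mm over their backs; the gripper's body (76 mm by 85 mm) begins 54 mm behind the grasp point. The pads swing forward as they close: fully open they stand 13 mm farther back than shut.
Start: joints at [-1.462, 0.053, 1.613, -0, 1.476, -0.119], TCP at [0.141, -0.609, 0.231] pointing down, gripper open.
Joint ranges: [-3.01, 3.01], [-1.01, 2.22], [0.06, 2.58], [-1.02, 4.17], [0.09, 2.62], [-3.14, 3.14]. Speed limits (rad/s): [2.57, 2.57, 3.14, 3.14, 3.14, 3.14].

INTERFACE

Orientations are given as a rotation vector (axis times angle).
In Python, from station import ctrl gives the robot as it stands.
- The arm moves only by the shell command python3 -m handwheel 'ROWS' [FORCE]. ROWS is JSON, a list of rows, each an object with "gripper": the gripper command: -1 is fully open, 1 is shut, values between are in proportion; "offset": the shift along the tool's x, y, z in mm, a list of three; "rotation": the turn, a rotation vector about the tool's x, y, z in rad, a list of three. A call has exactly 8 rows; each row is the pose to reach, as a shift and turn from the pose commanded when the call began, along the tool's axes at that moment; what a row does not reach only later rows make up. A row lasts 1/8 s, in which the tool goes at most 62.5 mm and 10.7 degrees, less where a joint would pass 70% of its speed; a pose out of reach is approached as far as the arm can. A call with a gripper value outside its range is refused whole. The fingers move at their own pace and stop on an object; FORCE is the grip in N (left out, the last holds). Time passes only in rows, so rows that repeat a pose let the fingers close, or fill a call up. It gives the time, the measured TCP pose, the force, the opening and the grip force at its end, in the units of the state.
- ctrl.get_obs(): the state, without advancing time (a new reading comes with each control period).
- ctrl.get_image(name): name is "scene" or "top" or "wrist"; returns a dict with "image" (420x560x3 uint8, red, green, blue), "fovy" (degrees; the focal length in pixels is half the picture's height over the tangent of half this angle, whatever the lens; pixels are square), "cx", "cy" (the principal point, pixels), "k1" (the pictures are not rectified: a ray, as slopes to the right and down, at radius r is drawn at 1 + k1 r^2 times it, then the intrinsics apply), "xyz" and "attitude" of the camera in the world. Camera axes: x right, y up, looking along -z (the intrinsics and any distortion apply to the point x, -y, -z); pixel columns grow to the right and rows downward; lengths in m; the calibration is good to about 2 mm. A picture is of the moment at which its call begins. There is no depth.
- ctrl.finish_job(): hands the job in; it is judged then, once.
The state is a dict: "t": time; "q": joint angles; "dq": joint speeds; "effort": joint torques, N m; "tool_pos": TCP position; "tool_rot": TCP orientation; "contact_force": force on the tool from outside, world axes, zero at the start; "wrist_torque": the same for the moment, N m; "opening": finger opening in m; "grip_force": force on a finger pad.
Only numpy, scipy, OpenCV 4.12 (cv2) and the standard library are available. Lean on these libraries where they do the work, as an engineer would, in place of code of your own. Each camera call takes 0.05 s, during which the arm holds its last target. There are 200 camera calls.

## Working session

There is one attempt and no reset: what is moved stays moved. The work goes in short steps, Python scripts to look and compute and a shell command to move; the robot and the scene stay as the last step left them, time stands still between calls to the robot, and variables do not carry over. Pictures are saved under pics/ and viewed, at most 10 in all, crops included, and the job is handed in when it is done.

```bash
mkdir -p pics; ls
python3 - <<'E'
from station import ctrl
import cv2,numpy as np,pickle
d={}
for n in("scene","top","wrist"):
    m=ctrl.get_image(n); d[n]=m
    cv2.imwrite(f"pics/{n}0.png",m["image"][:,:,::-1])
    print(n,{k:np.round(v,4).tolist() for k,v in m.items() if k!="image"})
pickle.dump(d,open("d0.pkl","wb"))
print(ctrl.get_obs())
E
```

```text
pics
scene {'fovy': 44.384, 'cx': 278.5081, 'cy': 217.3801, 'k1': -0.0362, 'xyz': [1.2503, 0.4939, 0.9889], 'attitude': [0.4353, 0.8347, 2.1095]}
top {'fovy': 50.2073, 'cx': 271.8026, 'cy': 205.9151, 'k1': -0.1225, 'xyz': [0.372, -0.02, 1.2419], 'attitude': [0.1457, -0.1525, -1.5621]}
wrist {'fovy': 67.948, 'cx': 277.9541, 'cy': 209.2812, 'k1': -0.0282, 'xyz': [0.214, -0.5911, 0.3715], 'attitude': [-0.2511, 0.2015, -1.3319]}
{'t': 0.15, 'q': array([-1.46201655e+00,  5.33066765e-02,  1.61400507e+00, -3.39391541e-06,
        1.47600362e+00, -1.19025086e-01]), 'dq': array([ 2.16909496e-03, -3.21596500e-03, -3.30327636e-03, -6.20101128e-06,
       -8.41238589e-05, -1.34689360e-03]), 'effort': array([ 1.62299880e-04, -3.94241989e+01, -3.70723093e+01, -1.03472275e-04,
        4.62030759e-03, -3.02260339e-06]), 'tool_pos': array([ 0.14107938, -0.60835651,  0.23026671]), 'tool_rot': array([-3.11952393e+00, -3.56866504e-01, -8.55061685e-06]), 'contact_force': array([-0.28954288,  0.22360434, -0.04835383]), 'wrist_torque': array([ 0.03063521,  0.01789079, -0.03702349]), 'grip_force': 0.0, 'opening': 0.08550495455239975}
```

View pics/scene0.png

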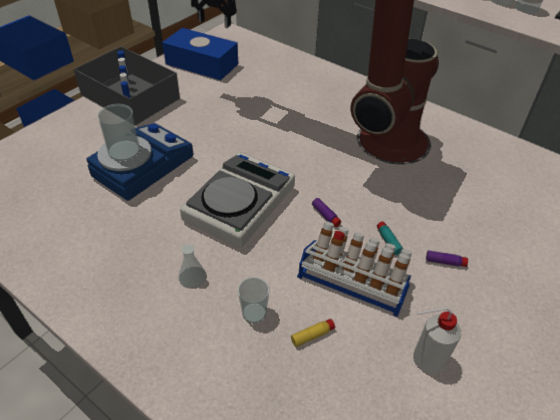

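View pics/top0.png

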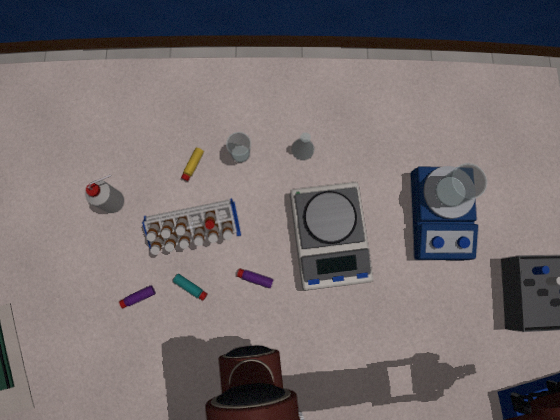

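The scene and top views show the rack at top-view (190,230), its front towards the robot. The red cap is near (209,223), the pan is at (330,217), and the flask and beaker stand behind. I'll enlarge both views of the rack.

```bash
cat > h.py <<'E'
import numpy as np
from scipy.spatial.transform import Rotation as R
from scipy.optimize import least_squares
def proj(m,P):
    P=np.atleast_2d(P); c=R.from_rotvec(m["attitude"]).inv().apply(P-np.array(m["xyz"]))
    s=np.c_[c[:,0]/-c[:,2],-c[:,1]/-c[:,2]]; r2=(s**2).sum(1,keepdims=True)
    f=210/np.tan(np.radians(m["fovy"])/2)
    return s*(1+m["k1"]*r2)*f+[m["cx"],m["cy"]]
def onz(m,uv,z):
    return least_squares(lambda p:(proj(m,[p[0],p[1],z])-uv).ravel(),[.5,0]).x
def tri(ms,uvs):
    r=least_squares(lambda p:np.concatenate([(proj(m,p)-u).ravel() for m,u in zip(ms,uvs)]),[.5,0,.1]); return r.x,r.fun
E
python3 - <<'E'
import pickle,cv2,numpy as np
d=pickle.load(open("d0.pkl","rb"))
a=d["top"]["image"][190:265,135:250,::-1]; b=d["scene"]["image"][210:315,290:420,::-1]
a=cv2.resize(a,None,fx=6,fy=6,interpolation=2)
cv2.imwrite("pics/ta.png",a)
cv2.imwrite("pics/sa.png",cv2.resize(b,None,fx=5.5,fy=5.5,interpolation=2))
E
```

```text
(no output)
```

View pics/ta.png

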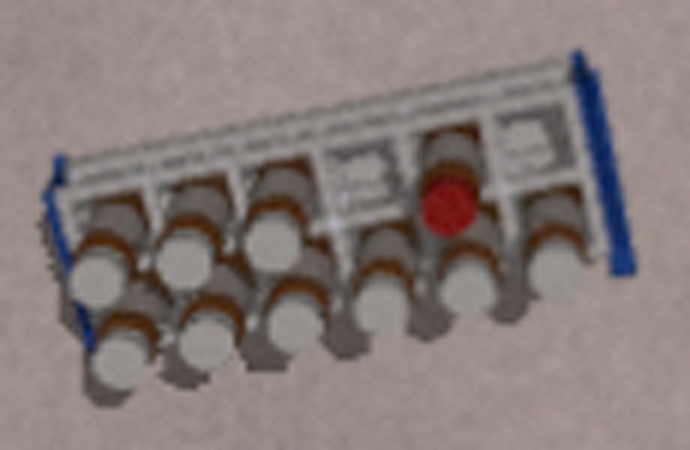

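View pics/sa.png

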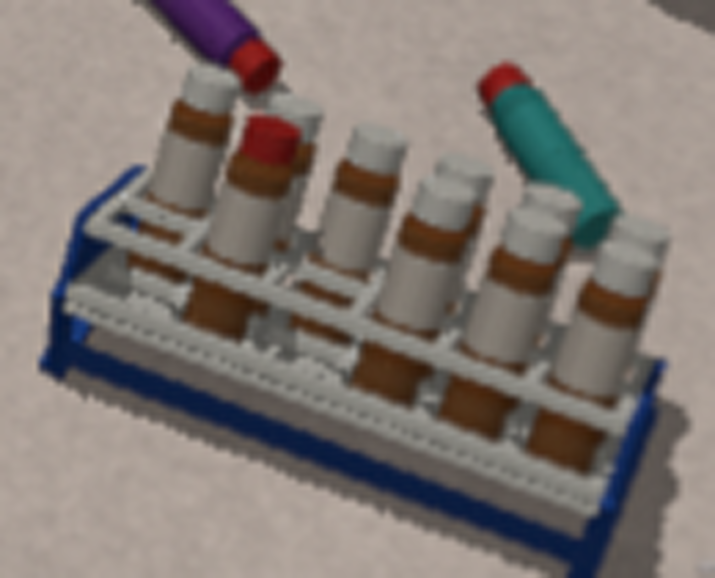

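The top crop shows the red cap in the far row, fifth place, at crop (449,207). Its places on both sides are empty and a near-row vial stands in front. The scene crop has the red cap top at (273,127). I'll fit the rack lattice to all the cap tops in both views.

```bash
cat > fit.py <<'E'
from h import *; import pickle
d=pickle.load(open("d0.pkl","rb"))
T=lambda p:np.array(p)/6+[135-.4,190-.4]; S=lambda p:np.array(p)/5.5+[290-.4,210-.4]
# index: j 0..5 (top image left to right = rack +y to -y), row 0 near 1 far
top={(0,1):(98,280),(1,1):(185,260),(2,1):(275,240),(4,1):(449,207),(0,0):(121,362),(1,0):(209,342),(2,0):(297,326),(3,0):(382,307),(4,0):(470,288),(5,0):(557,270)}
sc={(4,1):(273,127),(2,1):(450,190),(1,1):(537,220),(0,1):(627,255),(5,0):(213,80),(4,0):(295,106),(3,0):(380,137),(2,0):(463,168),(1,0):(550,197),(0,0):(640,228)}
def lat(k,p):
    j,r=k; v=np.array([.866*.038*(r-.5),(2.5-j)*.038,.019*(r-.5)])
    return p[:3]+R.from_euler("z",p[3]).apply(v)
def res(p):
    return np.concatenate([(proj(d["top"],lat(k,p))-T(u)).ravel() for k,u in top.items()]+[(proj(d["scene"],lat(k,p))-S(u)).ravel() for k,u in sc.items()])
s=least_squares(res,[.4,.2,.13,0.1]); p=s.x
if __name__=="__main__":
    print("p",p,"rms px",np.sqrt((s.fun**2).mean()))
    print(np.round(s.fun.reshape(-1,2),1).tolist())
    red=lat((4,1),p); print("red top lattice",red,"tri",tri([d["top"],d["scene"]],[T((449,207)),S((273,127))]))
    ax=R.from_euler("z",p[3]).apply([-.5,0,.866]); print("axis",ax,"foot",red-.098*ax)
    m=d["top"]; print("pan z.08",onz(m,[330,217],.08), onz(d["scene"],[229,195.5],.08))
    for n,u,z in(("beaker",(238,149),.05),("flask",(303,149),.05),("bottle",(93,189),.19)): print(n,onz(m,u,z))
E
python3 fit.py
```

```text
p [0.51050685 0.18651851 0.11514938 0.21438969] rms px 0.6769213878175077
[[-0.9, 0.5], [-0.8, 0.7], [-1.1, 1.0], [-0.7, 0.3], [-0.7, 0.2], [-0.9, 0.5], [-1.1, 0.2], [-0.7, 0.3], [-0.8, 0.4], [-0.7, 0.3], [-1.1, 0.1], [-1.4, 0.0], [-0.9, 0.4], [-0.6, -0.0], [-1.1, -0.6], [-0.9, 0.0], [-1.0, -0.2], [-0.4, -0.3], [-0.4, 0.1], [-0.6, 0.2]]
red top lattice [0.53871098 0.13432405 0.12464938] tri (array([0.53829464, 0.13466153, 0.12506138]), array([-0.81940928,  0.44507657, -0.83495637, -0.07233177]))
axis [-0.48855321 -0.10637557  0.866     ] foot [0.58658919 0.14474886 0.03978138]
pan z.08 [ 0.56631095 -0.17815841] [ 0.57013297 -0.17119971]
beaker [0.76208719 0.06967296]
flask [ 0.76290134 -0.1112258 ]
bottle [0.61480543 0.41447332]
```

The fit is consistent: rms 0.7 px, rack yaw 12.3°, and the red vial foot at about (0.587, 0.145, 0.040). I'll grip along the vial's axis from the cap side, with one finger in the empty place on each side, then tilt upright over the pan. Next I'll work out the move numbers.

```bash
cat > go.py <<'E'
from h import *; from station import ctrl
def rel(p0,r0,p1,r1,lab=""):
    A=R.from_rotvec(r0); B=R.from_rotvec(r1)
    print(lab,"offset mm",np.round(A.inv().apply(np.array(p1)-p0)*1e3,1).tolist(),"rot",np.round((A.inv()*B).as_rotvec(),4).tolist())
def tool(z,y):
    z=np.array(z)/np.linalg.norm(z); y=np.array(y); y=y-z*(y@z); y/=np.linalg.norm(y)
    return R.from_matrix(np.c_[np.cross(y,z),y,z]).as_rotvec()
yaw=.2144; ax=R.from_euler("z",yaw).apply([-.5,0,.8660]); foot=np.array([.5866,.1447,.0398])
yd=-R.from_euler("z",yaw).apply([0,1,0])
G=tool(-ax,yd); D=tool([0,0,-1],yd)
E
python3 - <<'E'
from go import *
o=ctrl.get_obs(); p,r=o["tool_pos"],o["tool_rot"]
w=[.38,-.33,.34]; rel(p,r,w,D,"w"); rel(w,D,foot+.155*ax,G,"pre(from w)"); print(foot+.155*ax,G,D)
E
```

```text
w offset mm [295.6, -217.4, -109.3] rot [-0.0017, -0.0002, 0.0134]
pre(from w) offset mm [225.4, -419.9, 166.0] rot [-0.0, 0.5236, -0.0]
[0.51087442 0.12821101 0.17403   ] [-2.96505968 -0.3190776  -0.79450553] [3.12355859 0.33613407 0.        ]
```

```bash
M='python3 -m handwheel'
$M '[{"gripper":-0.2,"offset":[50,-35,-109],"rotation":[0,0,0]},{"gripper":-0.2,"offset":[100,-70,-109],"rotation":[0,0,0]},{"gripper":-0.2,"offset":[150,-110,-109],"rotation":[0,0,0]},{"gripper":-0.2,"offset":[200,-147,-109],"rotation":[0,0,0.013]},{"gripper":-0.2,"offset":[248,-182,-109],"rotation":[0,0,0.013]},{"gripper":-0.2,"offset":[296,-217,-109],"rotation":[0,0,0.013]},{"gripper":-0.2,"offset":[296,-217,-109],"rotation":[0,0,0.013]},{"gripper":-0.2,"offset":[296,-217,-109],"rotation":[0,0,0.013]}]' 40
$M '[{"gripper":-0.2,"offset":[25,-55,0],"rotation":[0,0.06,0]},{"gripper":-0.2,"offset":[50,-110,0],"rotation":[0,0.13,0]},{"gripper":-0.2,"offset":[80,-165,10],"rotation":[0,0.19,0]},{"gripper":-0.2,"offset":[110,-215,20],"rotation":[0,0.26,0]},{"gripper":-0.2,"offset":[140,-265,40],"rotation":[0,0.32,0]},{"gripper":-0.2,"offset":[170,-315,60],"rotation":[0,0.39,0]},{"gripper":-0.2,"offset":[200,-360,80],"rotation":[0,0.46,0]},{"gripper":-0.2,"offset":[215,-400,110],"rotation":[0,0.5236,0]}]'
python3 - <<'E'
from go import *
o=ctrl.get_obs(); rel(o["tool_pos"],o["tool_rot"],foot+.155*ax,G); print(o["q"])
E
```

```text
t: 1.15
tool_pos: [0.3816, -0.3289, 0.3402]
tool_rot: [-3.123, -0.343, -0.0]
contact_force: [-0.1, -0.2, 0.2]
opening: 0.0512
grip_force: 0.0
t: 2.15
tool_pos: [0.5062, 0.1067, 0.2307]
tool_rot: [-2.964, -0.319, -0.801]
contact_force: [0.3, -0.1, -0.7]
opening: 0.0515
grip_force: 0.0
 offset mm [-20.7, -20.1, 53.5] rot [0.0009, -0.0041, 0.0002]
[ 0.00766596 -0.58704473  2.19919322  0.12097512  1.01413062  1.32717752]
```

```bash
M='python3 -m handwheel'
$M '[{"gripper":-0.2,"offset":[-10,-20,20],"rotation":[0,0,0]},{"gripper":-0.2,"offset":[-20.5,-20,53],"rotation":[0,0,0]},{"gripper":-0.2,"offset":[-20.5,-20,53],"rotation":[0,0,0]},{"gripper":-0.2,"offset":[-20.5,-20,53],"rotation":[0,0,0]},{"gripper":-0.2,"offset":[-20.5,-20,53],"rotation":[0,0,0]},{"gripper":-0.2,"offset":[-20.5,-20,53],"rotation":[0,0,0]},{"gripper":-0.2,"offset":[-20.5,-20,53],"rotation":[0,0,0]},{"gripper":-0.2,"offset":[-20.5,-20,53],"rotation":[0,0,0]}]'
python3 - <<'E'
from go import *; import cv2,pickle
m=ctrl.get_image("wrist"); pickle.dump(m,open("w1.pkl","wb"))
o=ctrl.get_obs(); rel(o["tool_pos"],o["tool_rot"],foot+.155*ax,G); print(m["xyz"])
im=m["image"][:,:,::-1].copy()
print("pred cap top",proj(m,foot+.098*ax),"glass top s=80",proj(m,foot+.08*ax),"grid",proj(m,foot+.039*ax))
cv2.imwrite("pics/w1.png",im)
E
```

```text
t: 3.15
tool_pos: [0.5096, 0.1274, 0.1744]
tool_rot: [-2.965, -0.32, -0.795]
contact_force: [0.4, -0.4, 0.1]
opening: 0.0514
grip_force: 0.0
 offset mm [1.1, -0.5, 0.9] rot [-0.0002, -0.0002, 0.0004]
[0.50319251 0.12661184 0.33427001]
pred cap top [[277.96082796 226.00033624]] glass top s=80 [[277.95916053 217.56913123]] grid [[277.95615854 202.39156664]]
```

View pics/w1.png

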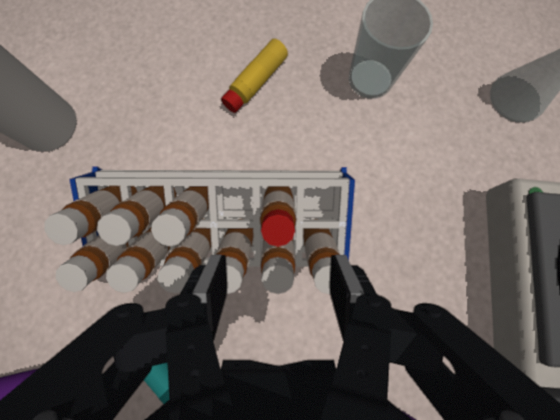

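The red cap is centred at (278,227) in the wrist view and was predicted at (278,226), so alignment is within about 1 mm. The fingers straddle it, over the empty places. I'll advance along the axis.

```bash
M='python3 -m handwheel'
$M '[{"gripper":-0.2,"offset":[0.5,-0.5,18],"rotation":[0,0,0]},{"gripper":-0.2,"offset":[0.5,-0.5,38],"rotation":[0,0,0]},{"gripper":-0.2,"offset":[0.5,-0.5,58],"rotation":[0,0,0]},{"gripper":-0.2,"offset":[0.5,-0.5,78],"rotation":[0,0,0]},{"gripper":-0.2,"offset":[0.5,-0.5,95],"rotation":[0,0,0]},{"gripper":-0.2,"offset":[0.5,-0.5,108],"rotation":[0,0,0]},{"gripper":-0.2,"offset":[0.5,-0.5,108],"rotation":[0,0,0]},{"gripper":-0.2,"offset":[0.5,-0.5,108],"rotation":[0,0,0]}]'
python3 -c "
from go import *
o=ctrl.get_obs(); rel(o['tool_pos'],o['tool_rot'],foot+.047*ax,G)"
```

```text
t: 4.2
tool_pos: [0.5628, 0.1396, 0.0813]
tool_rot: [-2.965, -0.32, -0.795]
contact_force: [-0.3, -0.5, 0.4]
opening: 0.0512
grip_force: 0.0
 offset mm [0.4, 0.1, 1.1] rot [-0.0002, -0.0004, 0.0005]
```

```bash
M='python3 -m handwheel'
$M '[{"gripper":0.2,"offset":[0,0,0],"rotation":[0,0,0]},{"gripper":0.7,"offset":[0,0,0],"rotation":[0,0,0]},{"gripper":0.7,"offset":[0,0,0],"rotation":[0,0,0]},{"gripper":0.7,"offset":[0,0,0],"rotation":[0,0,0]},{"gripper":0.7,"offset":[0,0,0],"rotation":[0,0,0]},{"gripper":0.7,"offset":[0,0,0],"rotation":[0,0,0]},{"gripper":0.7,"offset":[0,0,0],"rotation":[0,0,0]},{"gripper":0.7,"offset":[0,0,0],"rotation":[0,0,0]}]' 40
```

```text
t: 5.2
tool_pos: [0.5631, 0.1396, 0.0819]
tool_rot: [-2.965, -0.32, -0.796]
contact_force: [-4.3, -1.4, 6.6]
opening: 0.0271
grip_force: 39.2
```

```bash
M='python3 -m handwheel'
$M '[{"gripper":0.7,"offset":[0,0,-6],"rotation":[0,0,0]},{"gripper":0.7,"offset":[0,0,-15],"rotation":[0,0,0]},{"gripper":0.7,"offset":[0,0,-26],"rotation":[0,0,0]},{"gripper":0.7,"offset":[0,0,-38],"rotation":[0,0,0]},{"gripper":0.7,"offset":[0,0,-50],"rotation":[0,0,0]},{"gripper":0.7,"offset":[0,0,-64],"rotation":[0,0,0]},{"gripper":0.7,"offset":[0,0,-80],"rotation":[0,0,0]},{"gripper":0.7,"offset":[0,0,-80],"rotation":[0,0,0]}]'
python3 - <<'E'
from go import *
o=ctrl.get_obs(); p,r=o["tool_pos"],o["tool_rot"]
up=p+np.array([0,0,.13]); rel(p,r,up,r,"up")
f=.047 # foot at tool z +.047
hov=[.568,-.175,.08+.047+.05]; rel(p,r,[.50,-.05,.26],D,"mid"); rel(p,r,hov,D,"hover")
E
```

```text
t: 6.2
tool_pos: [0.5235, 0.131, 0.1515]
tool_rot: [-2.964, -0.32, -0.797]
contact_force: [0.0, -0.4, -0.8]
opening: 0.027
grip_force: 39.5
up offset mm [65.2, 0.0, -112.5] rot [0.0, 0.0, 0.0]
mid offset mm [1.2, 171.8, -124.7] rot [0.0002, -0.5254, 0.0005]
hover offset mm [-6.1, 308.4, -32.9] rot [0.0002, -0.5254, 0.0005]
```

```bash
M='python3 -m handwheel'
$M '[{"gripper":0.7,"offset":[0,0,-25],"rotation":[0,0,0]},{"gripper":0.7,"offset":[0,0,-60],"rotation":[0,-0.04,0]},{"gripper":0.7,"offset":[0,25,-95],"rotation":[0,-0.12,0]},{"gripper":0.7,"offset":[0,60,-120],"rotation":[0,-0.22,0]},{"gripper":0.7,"offset":[0,95,-125],"rotation":[0,-0.32,0]},{"gripper":0.7,"offset":[0,130,-125],"rotation":[0,-0.42,0]},{"gripper":0.7,"offset":[0,160,-125],"rotation":[0,-0.5,0]},{"gripper":0.7,"offset":[1,172,-125],"rotation":[0,-0.5254,0]}]'
python3 - <<'E'
from go import *; import cv2
o=ctrl.get_obs(); p,r=o["tool_pos"],o["tool_rot"]
rel(p,r,[.568,-.175,.08+.047+.035],D,"hover"); print(p,o["q"])
m=ctrl.get_image("scene"); cv2.imwrite("pics/s2.png",cv2.resize(m["image"][120:330,160:440,::-1],None,fx=2.8,fy=2.8,interpolation=2))
E
```

```text
t: 7.2
tool_pos: [0.5003, -0.0512, 0.2577]
tool_rot: [-3.123, -0.335, 0.008]
contact_force: [-0.6, -0.3, -1.5]
opening: 0.0274
grip_force: 39.6
hover offset mm [40.4, 135.4, 95.4] rot [-0.0012, 0.0047, -0.001]
[ 0.50028882 -0.05124469  0.25774813] [-2.49569738e-01 -2.56345376e-01  1.85593964e+00 -1.04576175e-03
  1.54676779e+00  1.10780668e+00]
```

View pics/s2.png

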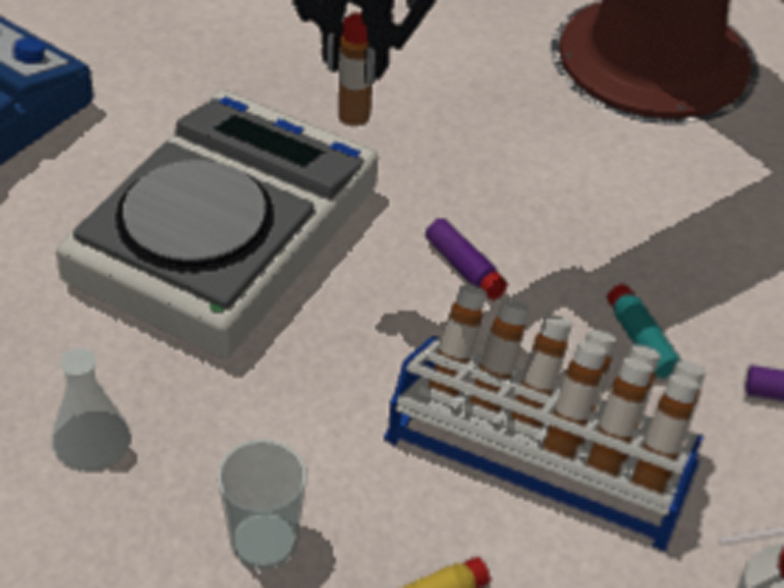

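The vial is out and hangs upright at crop (355,70), and all the other vials are in place. The pan centre at crop (194,210) matches my estimate. I'll move over the pan.

```bash
M='python3 -m handwheel'
$M '[{"gripper":0.7,"offset":[12,40,0],"rotation":[0,0.004,0]},{"gripper":0.7,"offset":[24,80,10],"rotation":[0,0.004,0]},{"gripper":0.7,"offset":[36,115,30],"rotation":[0,0.004,0]},{"gripper":0.7,"offset":[40,135,50],"rotation":[0,0.004,0]},{"gripper":0.7,"offset":[40,135,70],"rotation":[0,0.004,0]},{"gripper":0.7,"offset":[40,135,85],"rotation":[0,0.004,0]},{"gripper":0.7,"offset":[40,135,93],"rotation":[0,0.004,0]},{"gripper":0.7,"offset":[40,135,93],"rotation":[0,0.004,0]}]'
python3 - <<'E'
from go import *; import cv2
o=ctrl.get_obs(); p,r=o["tool_pos"],o["tool_rot"]
rel(p,r,[.568,-.175,.08+.047],D,"down")
m=ctrl.get_image("scene"); t=ctrl.get_image("top")
foot=p-[0,0,.047]; print("foot exp",proj(m,foot),"cap exp",proj(m,foot+[0,0,.098]),"top: cap",proj(t,foot+[0,0,.098]))
a=cv2.resize(m["image"][120:230,180:290,::-1],(396,396),interpolation=2); b=cv2.resize(t["image"][170:270,280:380,::-1],(396,396),interpolation=2)
cv2.imwrite("pics/s3.png",np.hstack([a,b]))
E
```

```text
t: 8.25
tool_pos: [0.5673, -0.1727, 0.1654]
tool_rot: [-3.123, -0.338, -0.003]
contact_force: [-0.1, 0.1, -1.8]
opening: 0.0272
grip_force: 39.8
down offset mm [0.1, 2.4, 38.4] rot [-0.0005, -0.0017, 0.0012]
foot exp [[228.54440183 183.49551925]] cap exp [[226.52491333 152.77751863]] top: cap [[335.38413638 206.94438591]]
```

View pics/s3.png

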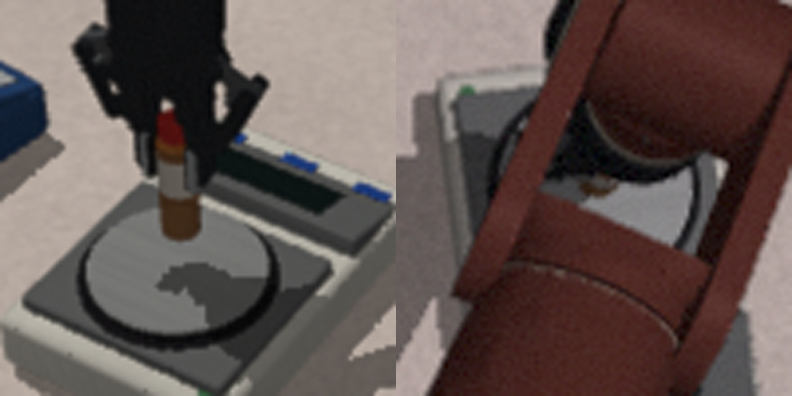

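The foot is at (230,184) against (228.5,183.5) expected, so the grasp held and the vial is near upright over the pan. I'll lower it gently.

```bash
M='python3 -m handwheel'
$M '[{"gripper":0.7,"offset":[0,1,8],"rotation":[0,0,0]},{"gripper":0.7,"offset":[0,2,16],"rotation":[0,0,0]},{"gripper":0.7,"offset":[0,2,24],"rotation":[0,0,0]},{"gripper":0.7,"offset":[0,2,29],"rotation":[0,0,0]},{"gripper":0.7,"offset":[0,2,32],"rotation":[0,0,0]},{"gripper":0.7,"offset":[0,2,34],"rotation":[0,0,0]},{"gripper":0.7,"offset":[0,2,35],"rotation":[0,0,0]},{"gripper":0.7,"offset":[0,2,35],"rotation":[0,0,0]}]'
```

```text
t: 9.35
tool_pos: [0.5683, -0.1755, 0.131]
tool_rot: [-3.123, -0.337, -0.004]
contact_force: [0.1, 0.2, -0.4]
opening: 0.0274
grip_force: 39.8
```

```bash
M='python3 -m handwheel'
$M '[{"gripper":0.7,"offset":[0,0,0.3],"rotation":[0,0,0]},{"gripper":0.7,"offset":[0,0,0.6],"rotation":[0,0,0]},{"gripper":0.7,"offset":[0,0,0.9],"rotation":[0,0,0]},{"gripper":0.7,"offset":[0,0,1.2],"rotation":[0,0,0]},{"gripper":0.7,"offset":[0,0,1.5],"rotation":[0,0,0]},{"gripper":0.7,"offset":[0,0,1.5],"rotation":[0,0,0]},{"gripper":0.7,"offset":[0,0,1.5],"rotation":[0,0,0]},{"gripper":0.7,"offset":[0,0,1.5],"rotation":[0,0,0]}]'
```

```text
t: 10.35
tool_pos: [0.5682, -0.1755, 0.1294]
tool_rot: [-3.123, -0.337, -0.003]
contact_force: [0.6, 0.6, -1.4]
opening: 0.027
grip_force: 39.8
```

```bash
M='python3 -m handwheel'
$M '[{"gripper":0.7,"offset":[0,0,0.3],"rotation":[0,0,0]},{"gripper":0.7,"offset":[0,0,0.6],"rotation":[0,0,0]},{"gripper":0.7,"offset":[0,0,0.9],"rotation":[0,0,0]},{"gripper":0.7,"offset":[0,0,1.2],"rotation":[0,0,0]},{"gripper":0.7,"offset":[0,0,1.5],"rotation":[0,0,0]},{"gripper":0.7,"offset":[0,0,1.5],"rotation":[0,0,0]},{"gripper":0.7,"offset":[0,0,1.5],"rotation":[0,0,0]},{"gripper":0.7,"offset":[0,0,1.5],"rotation":[0,0,0]}]'
```

```text
t: 11.35
tool_pos: [0.5685, -0.1755, 0.1285]
tool_rot: [-3.123, -0.337, -0.004]
contact_force: [-1.6, 2.2, 4.8]
opening: 0.0272
grip_force: 40.3
```

Contact at about 5 N. I'll ease the grip off, then open.

```bash
M='python3 -m handwheel'
$M '[{"gripper":0.38,"offset":[0,0,0],"rotation":[0,0,0]},{"gripper":0.34,"offset":[0,0,0],"rotation":[0,0,0]},{"gripper":0.31,"offset":[0,0,0],"rotation":[0,0,0]},{"gripper":0.28,"offset":[0,0,0],"rotation":[0,0,0]},{"gripper":0.22,"offset":[0,0,0],"rotation":[0,0,0]},{"gripper":0.1,"offset":[0,0,0],"rotation":[0,0,0]},{"gripper":-0.1,"offset":[0,0,0],"rotation":[0,0,0]},{"gripper":-0.2,"offset":[0,0,0],"rotation":[0,0,0]}]' 20
python3 - <<'E'
from go import *; import cv2
m=ctrl.get_image("scene")
cv2.imwrite("pics/s4.png",cv2.resize(m["image"][120:230,180:290,::-1],(550,550),interpolation=2))
E
```

```text
t: 12.35
tool_pos: [0.5682, -0.1755, 0.1279]
tool_rot: [-3.123, -0.337, -0.003]
contact_force: [-0.7, 0.0, 0.1]
opening: 0.0514
grip_force: 0.0
```

View pics/s4.png

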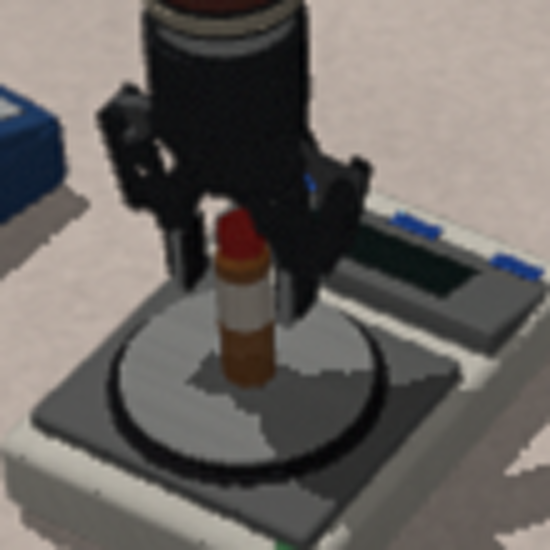

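The vial stands upright and free on the pan, foot at crop (248,375) against a pan centre of about (247,375). I'll withdraw straight up.

```bash
M='python3 -m handwheel'
$M '[{"gripper":-0.2,"offset":[0,0,-8],"rotation":[0,0,0]},{"gripper":-0.2,"offset":[0,0,-22],"rotation":[0,0,0]},{"gripper":-0.2,"offset":[0,0,-40],"rotation":[0,0,0]},{"gripper":-0.2,"offset":[0,0,-60],"rotation":[0,0,0]},{"gripper":-0.2,"offset":[0,0,-80],"rotation":[0,0,0]},{"gripper":-0.2,"offset":[0,0,-105],"rotation":[0,0,0]},{"gripper":-0.2,"offset":[0,0,-130],"rotation":[0,0,0]},{"gripper":-0.2,"offset":[0,0,-130],"rotation":[0,0,0]}]'
python3 - <<'E'
from go import *; import cv2
m=ctrl.get_image("scene")
cv2.imwrite("pics/s5.png",cv2.resize(m["image"][120:330,160:440,::-1],None,fx=2.8,fy=2.8,interpolation=2))
E
```

```text
t: 13.4
tool_pos: [0.5693, -0.1762, 0.2618]
tool_rot: [3.121, 0.337, 0.012]
contact_force: [-0.3, -0.2, 0.0]
opening: 0.0517
grip_force: 0.0
```

View pics/s5.png

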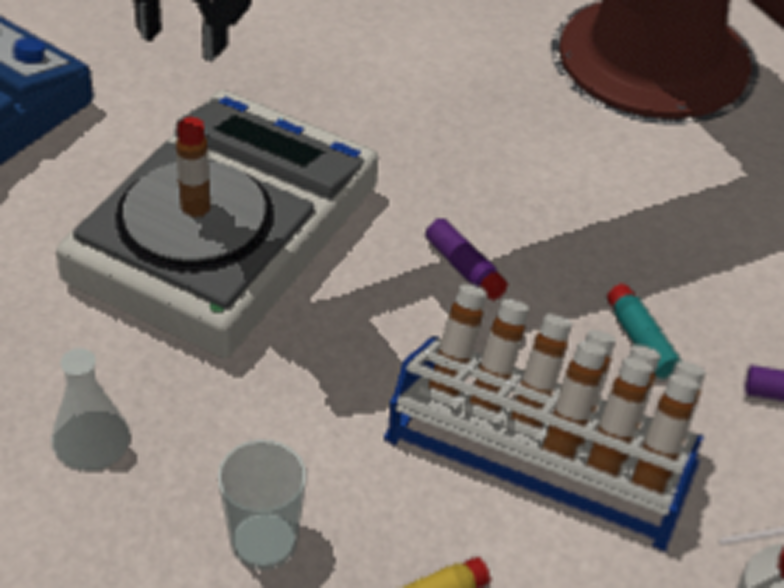

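The vial stands upright at the pan's centre (crop (194,208)), the gripper is clear, and everything else is unmoved.

```bash
python3 -c "
from station import ctrl
print(ctrl.finish_job())"
```

```text
the job is handed in; nothing more can be done
None
```

The red-capped vial stands upright and released near the middle of the balance pan, nothing else looked moved in the last picture, and the job was handed in at about 13.5 s (no verdict was returned).

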